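# Close up the bench extractor with its clamp key

## Robot

A 6-joint arm with a two-finger parallel gripper is mounted at the origin on a cart in front of the work surface, level with it; the furniture and walls round the work are solid. World frame = base frame: x ahead of the robot, y to its left, z up, the work surface at z = 0. Lengths are in mm, angles in rad, forces in N, time in s.
With the tool pointing down it reaches from about 275 to 750 mm from the base axis. Payload 10.2 kg.
Tool frame: the origin (TCP) lies midway between the tips of the shut fingers; the grasp point (between the pads) lies 19 mm behind it (env.grip_point_offset is the distance from the TCP to the grasp point, in mm); z points along the fingers, y is the line along which they close (so a half turn about z gives the same grasp; the last joint's range is limited). The gripper opens to 88 mm and grips with 3 to 60 N. Pads are 18 mm wide; open, the fingers measure 123 mm over their backs; the gripper's body (75 mm by 187 mm) begins 45 mm behind the grasp point.
Start: joints at [0.987, 0.313, 1.498, -0, 1.331, -0.223], TCP at [185.35, 491.199, 238.72] pointing down, gripper open.
Joint ranges: [-2.94, 2.94], [-0.97, 2.17], [0.19, 2.56], [-1.23, 4.37], [0.02, 3.11], [-2.88, 2.88]. Speed limits (rad/s): [2.39, 2.39, 3.01, 3.14, 3.14, 3.14].

## Interface

Orientations are given as a unit quaternion [x, y, z, w].
In Python, from station import env gives the robot as it stands.
- The arm moves only by the tool drive_tool, never from a script. Its argument "commands" is a list of rows, each a list of 3 entries, a list of its own where there are three numbers: the opening, from 0 (shut) to 1 (fully open), then the shift along the tool's x, y, z in m, then the turn about the tool's z in rad. In form: [[hand, [dx, dy, dz], yaw], ...]. A call has 1 to 20 rows; each row is the pose to reach, as a shift and turn from the pose commanded when the call began, along the tool's axes at that moment; what a row does not reach only later rows make up. A row lasts 1/12 s, in which the tool goes at most 41.7 mm and 7.16 degrees, less where a joint would pass 70% of its speed; a pose out of reach is approached as far as the arm can. A call with a gripper value outside its range is refused whole. The fingers move at their own pace and stop on an object; "grip_force" is the grip in N (left out, the last holds). Time passes only in rows, so rows that repeat a pose let the fingers close. It gives the time, the measured TCP pose, the force, the opening and the grip force at its end, in the units of the state.
- env.read_state(): the state, without advancing time (a new reading comes with each control period).
- env.get_image(name): name is "scene" or "top" or "wrist"; returns a dict with "pixels" (420x560x3 uint8, blue, green, red), "fx", "fy", "cx", "cy" (pixels), "k1" (the pictures are not rectified: a ray, as slopes to the right and down, at radius r is drawn at 1 + k1 r^2 times it, then the intrinsics apply), "extrinsics" (4x4, takes a point from world to camera coordinates). Camera axes: x right, y up, looking along -z (the intrinsics and any distortion apply to the point x, -y, -z); pixel columns grow to the right and rows downward; lengths in mm; the calibration is good to about 2 mm. A picture is of the moment at which its call begins. There is no depth.
- env.finish_job(): hands the job in; it is judged then, once.
The state is a dict: "time_s": time; "q": joint angles; "qvel": joint speeds; "tau": joint torques, N m; "ee_pos": TCP position; "tcp_rot": TCP orientation; "contact_force": force on the tool from outside, world axes, zero at the start; "wrist_torque": the same for the moment, N m; "finger_gap": opening from 0.0 (shut) to 1.0 (fully open); "gripper_force": force on a finger pad.
Only numpy, scipy, OpenCV 4.12 (cv2) and the standard library are available. Lean on these libraries where they do the work, as an engineer would, in place of code of your own. Each camera call takes 0.05 s, during which the arm holds its last target. There are 200 camera calls.

## Task

The grease filter is back in the low bench extractor beside the hob: close it up. Push its hinged grille lid all the way down, then take the flat-bladed key out of its wooden block and, with the key and never with the fingers, turn each of the two slotted clamps on the front ledge clockwise to its stop so that their tongues lie over the lid's front edge. Finally put the key back upright in the block, pushed fully down, and leave the other things where they stand.

Things in the scene. Friction and masses are not known exactly. Their poses are not given: they have to be found in the camera images.
- extractor: low steel box fixed to the worktop, 200 (x) by 210 (y) mm, top 46 mm above the worktop, grey duct stub at its back, an aluminium filter cassette inside. Origin at the centre of its underside; x to its back (away from the robot), y to its left, z up. The front 53 mm is a ledge that carries the two clamps; the dark grille lid covers the rest and, shut, reaches forward to x = -0.046.
- lid (a joint): opening angle of the grille lid, rad: 0 shut, 1.3 fully open. Steel grille, solid to a fingertip, 131 mm deep, 196 mm wide (y), 6 mm thick; its free edge is toward the robot and swings up. Shut, its top is 52 mm above the worktop. Stiff hinge (0.28 N m): it stays where it is left, so push it right down. A clamp turned in too early stops the lid from closing: shut it first.
- lid_press (a point): point on the lid's outer (upper) face, midway between its sides, 15 mm from the free edge; x along the lid toward its hinge, z out of the outer face. It moves with the lid. The hinge line runs along the extractor's y, in its frame at x = 0.085, z = 0.049; from there this point is 116 mm along the lid and 3 mm out.
- clamp_left (a joint): turn of the left clamp about the vertical, rad, 0 to 1.5 between firm stops, growing clockwise seen from above. At 0 it is open: tongue and slot along the extractor's +y, clear of the lid. At 1.5 the tongue points along its +x over the lid's front edge. Friction of 0.08 N m keeps it where it is left.
- clamp_left_slot (a point): slotted aluminium head of the left clamp (seen from the robot), 34 mm wide. Point: on its turning axis, at the head's top, 70 mm above the worktop; extractor frame [-0.072, +0.065, 0.070]. Slot right across the head, 8 mm wide, 10 mm deep, chamfered. x runs along slot and tongue (flat, 14 mm wide, 42 mm from the axis, underside 55 mm above the worktop), z up; it turns with the clamp.
- clamp_right (a joint): turn of the right clamp about the vertical, rad, 0 to 1.5 between firm stops, growing clockwise seen from above. At 0 it is open: tongue and slot along the extractor's +y, clear of the lid. At 1.5 the tongue points along its +x over the lid's front edge. Friction of 0.08 N m keeps it where it is left.
- clamp_right_slot (a point): slotted aluminium head of the right clamp (seen from the robot), 34 mm wide. Point: on its turning axis, at the head's top, 70 mm above the worktop; extractor frame [-0.072, -0.065, 0.070]. Slot right across the head, 8 mm wide, 10 mm deep, chamfered. x runs along slot and tongue (flat, 14 mm wide, 42 mm from the axis, underside 55 mm above the worktop), z up; it turns with the clamp.
- key: loose key, 0.14 kg: steel blade 26 mm wide (x), 5 mm thick (y), 45 mm long, the last 4 mm tapered, pointing down; above it a black paddle handle with flat sides, 60 mm (x) by 18 mm (y) by 50 mm high. Origin at the middle of the blade's tip, z up along the key; handle from z = 0.045 to 0.095. The same after half a turn about z. Grip it across the 18 mm.
- block: small wooden block fixed to the worktop, 86 (x) by 56 (y) by 58 mm high, origin at the centre of its underside. In the middle of its top is a slot 31 mm (x) by 10 mm (y), 52 mm deep. The key stands in it, blade along the block's x, the handle's shoulder resting on the block's top (key origin 13 mm above the block's); it may go back either way round.
- mug: cream mug with yellow bands, 86 mm wide, 101 mm high; bystander; origin at the centre of its underside
- garlic: garlic bulb, 53 mm; bystander; origin under its centre
- pepper: glass shaker with a grey top, 44 mm wide, 90 mm high; bystander; origin at the centre of its underside
- timer: red and white wind-up kitchen timer, 65 mm wide, 63 mm high; bystander; origin at the centre of its underside
- honey: honey jar with a black lid, 63 mm wide, 94 mm high; bystander; origin at the centre of its underside
There are look-alikes about, which are no part of the job. What is shaped like the key but pink or white is not meant.

How it is judged (in metres and radians):
On the way, in this order (a step that is already met when the one before it is completed fails the run):
1. the grille lid is pushed fully shut (value of joint lid below 0.03 rad), for 0.2 s.
2. with the lid shut, one clamp is turned clockwise over the lid's edge (value of joint lid below 0.03 rad and value of joint any of clamp_left, clamp_right above 1.2 rad), for 0.2 s.
3. both clamps are turned over the lid's edge (value of joint lid below 0.03 rad and value of joint each of clamp_left, clamp_right above 1.2 rad), for 0.2 s.
At the end, for the whole second after the job is handed in: the lid is shut (under 0.03 rad), both clamps stand at more than 1.2 rad (stop at 1.5), and the key rests upright (within 0.12 rad) and fully down in the block's slot (its tip within 6 mm of the block's axis and less than 18 mm above the block's underside; 13 mm when fully down) (all of step 3 and horizontal distance between key and block below 0.006 m and z of key in the frame of block below 0.018 m and angle between key's own z axis and vertical below 0.12 rad and linear speed of key below 0.02 m/s); the robot touches nothing.
It fails at once if a bystander (mug, garlic, shaker, timer or honey jar) was moved by more than 30 mm (distance of any of mug, garlic, pepper, timer, honey from where it was at the start of the episode above 0.03 m).
It fails at once if the mug, shaker, timer or honey jar was tipped by more than 0.4 rad (angle between any of mug, pepper, timer, honey's own z axis and vertical above 0.4 rad).
It fails at once if the fingers pushed or gripped a clamp itself (over 1 N) (contact force between the fingers and clamp_left above 1 N or contact force between the fingers and clamp_right above 1 N).
It also fails if it takes over 72 s, if anything falls off the work surface, if the arm or the gripper's body presses on something with over 40 N, if the wrist force passes 120 N, or if a joint passes its speed limit or range.

## Working session

There is one attempt and no reset: what is moved stays moved. The work goes in short steps, Python scripts to look and compute and a tool call to move; the robot and the scene stay as the last step left them, time stands still between calls to the robot, and variables do not carry over. Pictures are saved under pics/ and viewed, at most 10 in all, crops included, and the job is handed in when it is done.

Besides the shell and the picture viewer there is one more tool, called after "Emit:" in YAML: its name, and indented under it one key for each argument. drive_tool: Moves the arm, as the interface text tells. Its arguments: {"type":"object","properties":{"commands":{"type":"array"},"grip_force":{"type":"number"}},"required":["commands"]}

```bash
mkdir -p pics
cat > h.py <<'E'
import numpy as np, cv2
from station import env
def shot(n,f=None):
    im=env.get_image(n)
    if f: cv2.imwrite('pics/'+f,np.asarray(im['pixels']))
    return im
def ray(im,u,v):
    p=cv2.undistortPoints(np.array([[[u,v]]],float),np.array([[im['fx'],0,im['cx']],[0,im['fy'],im['cy']],[0,0,1.]]),np.array([im['k1'],0,0,0,0.]))[0,0]
    E=np.array(im['extrinsics']);R=E[:3,:3];t=E[:3,3]
    return -R.T@t, R.T@np.array([p[0],-p[1],-1.])
def plane(im,u,v,z):
    o,d=ray(im,u,v); return o+d*(z-o[2])/d[2]
def proj(im,P):
    E=np.array(im['extrinsics']);c=E[:3,:3]@np.array(P,float)+E[:3,3]
    x,y=c[0]/-c[2],-c[1]/-c[2];s=1+im['k1']*(x*x+y*y)
    return np.array([im['cx']+im['fx']*x*s,im['cy']+im['fy']*y*s])
E
python3 - <<'E'
from h import *
a=shot('scene','s.png');b=shot('top','t.png')
for i in(a,b): print(i['fx'],i['k1'],ray(i,280,210))
print(env.read_state())
E
```

```text
385.18658613468375 -0.08339475409321333 (array([  65.14857214, -290.26021863,  628.27405875]), array([ 0.56680928,  0.55170081, -0.61216026]))
483.5710956700098 -0.1228785821506201 (array([ 374.01070467,  223.91503182, 1154.69018541]), array([ 0.17443715, -0.01997125, -0.98455673]))
{'time_s': 0.1, 'q': array([ 9.86600407e-01,  3.13409256e-01,  1.49831707e+00,  8.60991613e-06,
        1.33098018e+00, -2.23406758e-01]), 'qvel': array([-0.00165069, -0.00171329, -0.00235175, -0.00083768, -0.00167221,
       -0.0007691 ]), 'tau': array([ 2.80922017e-03, -4.02818906e+01, -2.52646834e+01,  6.95739454e-02,
        3.41946865e-02, -7.13778604e-05]), 'ee_pos': array([185.2316742 , 491.02447189, 238.22708847]), 'tcp_rot': array([ 1.79418746e-01,  9.83772638e-01, -5.10491944e-04, -2.22670534e-04]), 'contact_force': array([ 0.00437211, -0.72689433, -0.32780996]), 'wrist_torque': array([ 0.07967884, -0.00825473, -0.0283846 ]), 'gripper_force': 0.0, 'finger_gap': 1.000019408801048}
```

View pics/s.png

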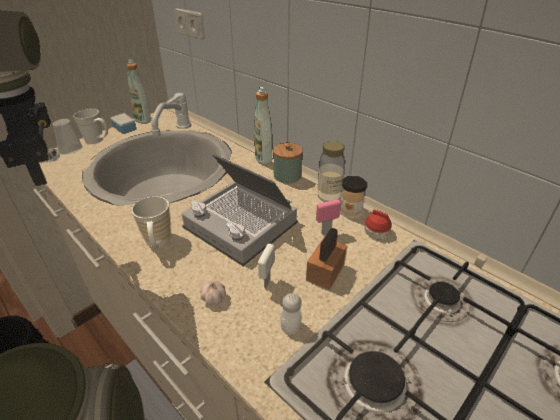

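View pics/t.png

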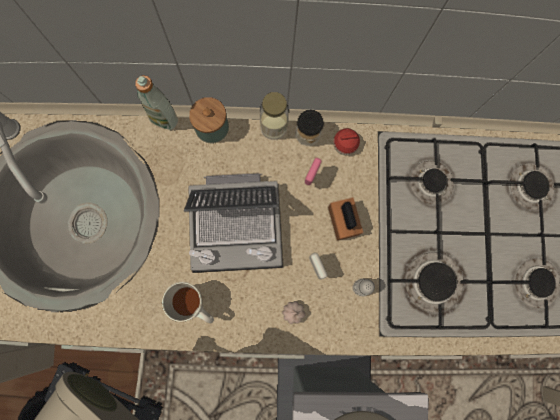

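The scene view shows the lid half open at (255,180), the block and black key at (328,260). The top view has the extractor at (235,225), clamp heads near (205,257) and (262,254), and the block at (345,219). The key candidates in the top view are black in the wooden block (349,214), pink (313,171) and white (319,266). The black one fits the description, since pink and white are excluded. I'll confirm it in an enlarged crop.

Run:
```python
from h import *
b=cv2.imread('pics/t.png')
c=cv2.resize(b[160:290,180:375],None,fx=4,fy=4,interpolation=cv2.INTER_CUBIC);cv2.imwrite('pics/c.png',c)
im=shot('top')
for n,u,v,z in[('blk',347,218,58),('key',349,214,108),('exFL',191,271,46),('exFR',283,268,46),('cl',205,257,70),('cr',262,254,70)]: print(n,plane(im,u,v,z).round(1))
```

```text
blk [554.7  46.2  58. ]
key [555.6  49.9 108. ]
exFL [422.7 399.9  46. ]
exFR [436.2 190.7  46. ]
cl [453.9 366.5  70. ]
cr [464.7 239.3  70. ]
```

View pics/c.png

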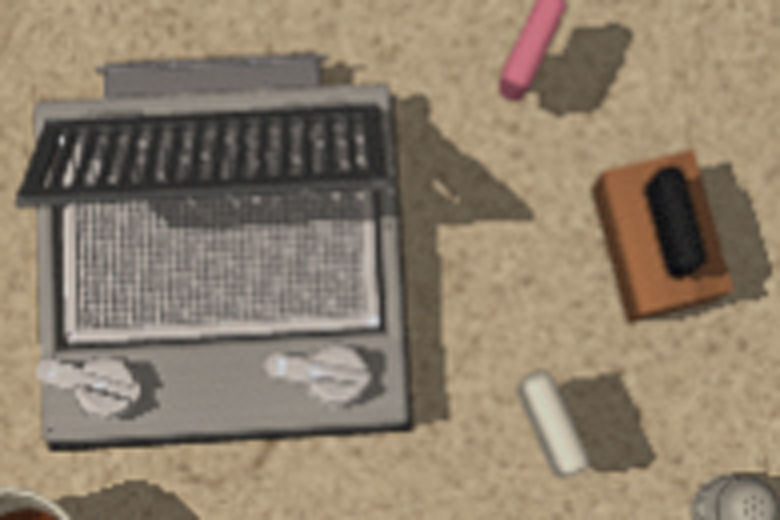

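The crop confirms it: the black paddle handle, at crop (675,222), stands in the wooden block. The clamp heads are at crop (108,388) and (340,375), both with their tongues to the left, so open.

```bash
cat > m.py <<'E'
from h import *
im=shot('top');s=shot('scene')
C=lambda x,y,z:plane(im,180+x/4,160+y/4,z)
P=np.asarray(im['pixels']).astype(int)
# key mask
m=np.zeros(P.shape[:2],np.uint8);m[195:235,335:362]=(P[195:235,335:362].max(2)<45)*255
(cx,cy),wh,an=r=cv2.minAreaRect(cv2.findNonZero(m));bx=cv2.boxPoints(r)
print('keytop rect px',cx,cy,wh,an)
for q in bx: print(plane(im,q[0],q[1],108)[:2].round(1))
print('key mid',plane(im,cx,cy,108).round(1))
# block right edge & left top edge
for n,x,y,z in[('bTR',692,152,58),('bBR',730,292,58),('bTL',603,172,58),('bBL',632,320,0),('bTL0',595,187,0),
 ('FL',48,437,46),('FR',410,422,46),('BL',38,105,46),('BR',388,88,46),('hl',108,388,70),('hr',340,375,70),('tl',45,370,58),('tr',275,365,58),('lidL',20,205,0),]: print(n,C(x,y,z)[:2].round(1))
E
python3 m.py
python3 - <<'E'
from h import *
s=cv2.imread('pics/s.png')
a=cv2.resize(s[150:260,175:305],None,fx=4,fy=4,interpolation=cv2.INTER_CUBIC)
b=cv2.resize(s[195:295,290:360],None,fx=4,fy=4,interpolation=cv2.INTER_CUBIC)
o=np.zeros((440,800,3),np.uint8);o[:,:520]=a;o[:400,520:]=b;cv2.imwrite('pics/d.png',o)
E
```

```text
keytop rect px 348.5768737792969 215.1154022216797 (26.662561416625977, 9.998459815979004) 74.74488067626953
[578.4  69.6]
[585.1  48. ]
[527.8  32.2]
[521.3  53.6]
key mid [553.   50.8 108. ]
bTR [602.4  32.3]
bBR [520.8  10. ]
bTL [588.7  84.4]
bBL [509.8  58.5]
bTL0 [590.6  81.8]
FL [426.7 397.9]
FR [441.9 192. ]
BL [619.8 415.4]
BR [637.1 210.4]
hl [454.  362.1]
hr [465.5 232.6]
tl [463.8 399.8]
tr [471.  269.7]
lidL [567.8 430.3]
```

View pics/d.png

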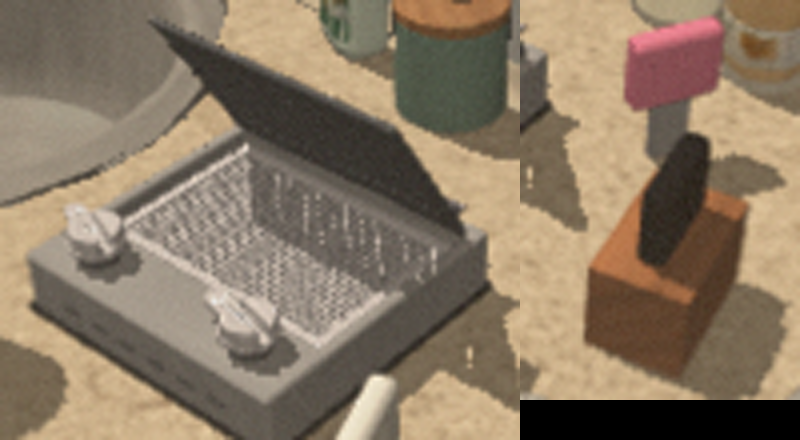

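Extractor: its corners and both heads agree on centre (531,304), yaw 0.085. Key and block agree on (554,48.5), yaw 0.268. Next I need the lid angle and the lid path.

```bash
cat >> h.py <<'E'
from scipy.spatial.transform import Rotation as Ro
YAW=.085;EC=np.array([531.4,303.9,0])
def ext(x,y,z): c,s=np.cos(YAW),np.sin(YAW); return EC+[c*x-s*y,s*x+c*y,z]
def to(P,yaw=None):
    "tool shift (m) and turn to put TCP at world P (mm) with tool y at yaw"
    st=env.read_state();R=Ro.from_quat(st['tcp_rot']).as_matrix();d=R.T@(np.array(P)-st['ee_pos'])/1000
    y0=np.arctan2(R[1,1],R[0,1]);t=0 if yaw is None else -(((yaw-y0)+np.pi)%(2*np.pi)-np.pi)
    return d.round(4),round(t,3)
E
python3 - <<'E'
from h import *
im=shot('top')
for (x,y),ys in(((20,205),98),((390,190),-98)):
    px=np.array([180+x/4,160+y/4]);
    b=min((np.hypot(*(proj(im,ext(85-131*np.cos(t),ys,49+131*np.sin(t)))-px)),t) for t in np.arange(0,1.3,.01));print(b)
t=b[1]
for a in [t,.8,.6,.4,.2,.1,0,-.03]:
    x=85-116*np.cos(a)-3*np.sin(a)*-1*-1; z=49+116*np.sin(a)+3*np.cos(a)
    print(round(a,2),ext(x,0,z).round(0),to(ext(x,0,z),1.656))
E
```

```text
(np.float64(0.7615922637379986), np.float64(1.03))
(np.float64(0.7704394160646513), np.float64(1.01))
1.01 [552. 306. 149.] (array([-0.4087, -0.044 ,  0.0897]), np.float64(-0.446))
0.8 [533. 304. 134.] (array([-0.3918, -0.0521,  0.1042]), np.float64(-0.446))
0.6 [519. 303. 117.] (array([-0.3787, -0.0583,  0.1215]), np.float64(-0.446))
0.4 [508. 302.  97.] (array([-0.3692, -0.0629,  0.1416]), np.float64(-0.446))
0.2 [502. 301.  75.] (array([-0.3635, -0.0656,  0.1635]), np.float64(-0.446))
0.1 [501. 301.  64.] (array([-0.3622, -0.0662,  0.175 ]), np.float64(-0.446))
0 [501. 301.  52.] (array([-0.362 , -0.0663,  0.1865]), np.float64(-0.446))
-0.03 [501. 301.  49.] (array([-0.3621, -0.0662,  0.19  ]), np.float64(-0.446))
```

Emit:
drive_tool:
  commands:
    - [0, [-0.425, -0.038, 0.03], -0.446]
    - [0, [-0.425, -0.038, 0.03], -0.446]
    - [0, [-0.425, -0.038, 0.03], -0.446]
    - [0, [-0.425, -0.038, 0.03], -0.446]
    - [0, [-0.425, -0.038, 0.03], -0.446]
    - [0, [-0.425, -0.038, 0.03], -0.446]
    - [0, [-0.425, -0.038, 0.03], -0.446]
    - [0, [-0.425, -0.038, 0.03], -0.446]
    - [0, [-0.425, -0.038, 0.03], -0.446]
    - [0, [-0.425, -0.038, 0.03], -0.446]
    - [0, [-0.425, -0.038, 0.03], -0.446]
    - [0, [-0.425, -0.038, 0.03], -0.446]
    - [0, [-0.425, -0.038, 0.03], -0.446]
    - [0, [-0.425, -0.038, 0.03], -0.446]

```text
time_s: 1.47
ee_pos: [568.9, 306.0, 208.6]
tcp_rot: [-0.043, 0.999, 0.0, -0.0]
contact_force: [0.2, 0.1, -0.2]
finger_gap: 0.009
gripper_force: 0.0
```

Run:
```python
from h import *
print(env.read_state()['ee_pos'])
for a in [1.01,.9,.8,.6,.4,.2,.1,0,-.03]:
    x=85-116*np.cos(a)+14*np.sin(a); z=49+116*np.sin(a)+3*np.cos(a)
    print(a,ext(x,0,z).round(0),to(ext(x,0,z),1.656))
```

```text
[568.94924558 306.04109174 208.64479887]
1.01 [566. 307. 149.] (array([0.0024, 0.001 , 0.0598]), np.float64(0.0))
0.9 [555. 306. 142.] (array([0.0137, 0.0011, 0.0669]), np.float64(0.0))
0.8 [546. 305. 134.] (array([0.0233, 0.0011, 0.0744]), np.float64(0.0))
0.6 [529. 304. 117.] (array([0.0404, 0.0011, 0.0917]), np.float64(0.0))
0.4 [515. 303.  97.] (array([0.0539, 0.0011, 0.1117]), np.float64(0.0))
0.2 [506. 302.  75.] (array([0.0634, 0.0011, 0.1337]), np.float64(0.0))
0.1 [502. 301.  64.] (array([0.0665, 0.0011, 0.1451]), np.float64(0.0))
0 [501. 301.  52.] (array([0.0685, 0.0011, 0.1567]), np.float64(0.0))
-0.03 [500. 301.  49.] (array([0.0689, 0.0011, 0.1602]), np.float64(0.0))
```

Emit:
drive_tool:
  commands:
    - [0, [0.0, 0.001, 0.03], 0]
    - [0, [0.002, 0.001, 0.058], 0]
    - [0, [0.014, 0.001, 0.067], 0]
    - [0, [0.023, 0.001, 0.074], 0]
    - [0, [0.032, 0.001, 0.083], 0]
    - [0, [0.04, 0.001, 0.092], 0]
    - [0, [0.047, 0.001, 0.102], 0]
    - [0, [0.054, 0.001, 0.112], 0]
    - [0, [0.059, 0.001, 0.123], 0]
    - [0, [0.063, 0.001, 0.134], 0]
    - [0, [0.066, 0.001, 0.145], 0]
    - [0, [0.068, 0.001, 0.152], 0]
    - [0, [0.068, 0.001, 0.157], 0]
    - [0, [0.068, 0.001, 0.159], 0]
    - [0, [0.068, 0.001, 0.159], 0]

```text
time_s: 2.72
ee_pos: [500.6, 301.6, 52.2]
tcp_rot: [-0.043, 0.999, 0.0, -0.001]
contact_force: [-13.2, -3.6, 23.4]
finger_gap: 0.001
gripper_force: 11.4
```

Emit:
drive_tool:
  commands:
    - [0, [0, 0, 0.001], 0]
    - [0, [0, 0, 0.001], 0]
    - [0, [0, 0, 0.001], 0]
    - [0, [0, 0, -0.03], 0]
    - [0, [0, 0, -0.07], 0]
    - [0.5, [0, 0, -0.11], 0]
    - [0.5, [0, 0, -0.15], 0]
    - [0.5, [0, 0, -0.15], 0]

```text
time_s: 3.38
ee_pos: [503.8, 302.2, 208.3]
tcp_rot: [-0.043, 0.999, 0.002, 0.006]
contact_force: [0.3, 0.3, 0.6]
finger_gap: 0.211
gripper_force: 0.0
```

Run:
```python
from h import *
st=env.read_state();print(st['ee_pos'],st['q'],st['finger_gap'])
print(to([554,48.5,200],1.839))
im=shot('wrist');E=np.array(im['extrinsics']);R=Ro.from_quat(st['tcp_rot']).as_matrix()
o,d=ray(im,280,210);print('cam in tool',R.T@(o-st['ee_pos']),R.T@d)
```

```text
[503.78238352 302.22031443 208.29140858] [ 3.41032887e-01  4.66409324e-01  1.35717780e+00  8.34829665e-05
  1.30440056e+00 -1.31591145e+00] 0.21145123043991274
(array([-0.0281, -0.2571,  0.0078]), np.float64(-0.182))
cam in tool [  76.62825153    0.72235311 -146.10633772] [-0.29369692  0.01584862  0.95590378]
```

Emit:
drive_tool:
  commands:
    - [0.5, [-0.028, -0.257, 0.008], 2.96]
    - [0.5, [-0.028, -0.257, 0.008], 2.96]
    - [0.5, [-0.028, -0.257, 0.008], 2.96]
    - [0.5, [-0.028, -0.257, 0.008], 2.96]
    - [0.5, [-0.028, -0.257, 0.008], 2.96]
    - [0.5, [-0.028, -0.257, 0.008], 2.96]
    - [0.5, [-0.028, -0.257, 0.008], 2.96]
    - [0.5, [-0.028, -0.257, 0.008], 2.96]
    - [0.5, [-0.028, -0.257, 0.008], 2.96]
    - [0.5, [-0.028, -0.257, 0.008], 2.96]
    - [0.5, [-0.028, -0.257, 0.008], 2.96]
    - [0.5, [-0.028, -0.257, 0.008], 2.96]
    - [0.5, [-0.028, -0.257, 0.008], 2.96]
    - [0.5, [-0.028, -0.257, 0.008], 2.96]
    - [0.5, [-0.028, -0.257, 0.008], 2.96]
    - [0.5, [-0.028, -0.257, 0.008], 2.96]
    - [0.5, [-0.028, -0.257, 0.008], 2.96]
    - [0.5, [-0.028, -0.257, 0.008], 2.96]
    - [0.5, [-0.028, -0.257, 0.008], 2.96]
    - [0.5, [-0.028, -0.257, 0.008], 2.96]

```text
time_s: 5.1
ee_pos: [550.9, 47.6, 190.5]
tcp_rot: [0.936, 0.353, -0.001, -0.0]
contact_force: [0.0, 0.7, -1.2]
finger_gap: 0.498
gripper_force: 0.0
```

Run:
```python
from h import *
print(env.read_state()['q'],to([554,48.5,200],-1.303))
```

```text
[-1.25813448e-01  4.15363236e-01  1.48201542e+00  3.12560424e-05
  1.24625021e+00  7.23866799e-01] (array([ 0.0029,  0.0013, -0.0095]), np.float64(0.453))
```

Emit:
drive_tool:
  commands:
    - [0.5, [0.003, 0.001, -0.01], 0.453]
    - [0.5, [0.003, 0.001, -0.01], 0.453]
    - [0.5, [0.003, 0.001, -0.01], 0.453]
    - [0.5, [0.003, 0.001, -0.01], 0.453]
    - [0.5, [0.003, 0.001, -0.01], 0.453]

```text
time_s: 5.52
ee_pos: [553.9, 48.8, 200.6]
tcp_rot: [0.991, 0.135, -0.001, -0.0]
contact_force: [-0.3, 0.2, -0.4]
finger_gap: 0.5
gripper_force: 0.0
```

Run:
```python
from h import *
st=env.read_state();print(st['ee_pos'],to([554,48.5,69],-1.303))
im=shot('wrist','w1.png')
c,s=np.cos(.268),np.sin(.268)
for x,y in((30,9),(30,-9),(-30,-9),(-30,9)):
    print(proj(im,[554.1+c*x-s*y,48.5+s*x+c*y,108]).round(0))
t=shot('top','t2.png')
```

```text
[553.87993857  48.76243358 200.63418856] (array([0.0003, 0.0004, 0.1316]), np.float64(0.004))
[266. 178.]
[288. 179.]
[286. 245.]
[266. 245.]
```

View pics/w1.png

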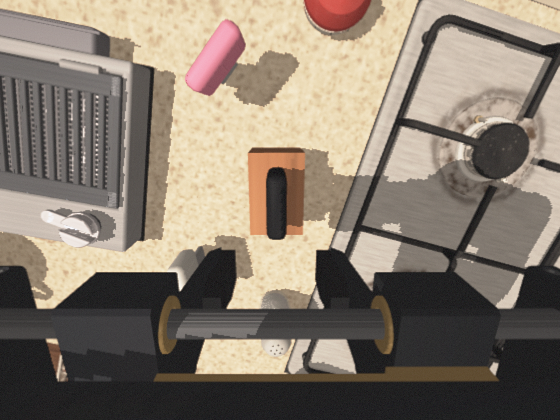

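The key is at (277,205) and the block at (276,193) in the wrist picture, centred across the jaws. Along x they look a few mm further out, so I'll check that with the block's top face.

Run:
```python
from h import *
im=shot('wrist')
print([plane(im,u,v,108).round(1)[:2] for u,v in((277,240),(277,168),(267,205),(287,205))])
print([plane(im,u,v,58).round(1)[:2] for u,v in((276,235),(276,152),(250,195),(304,195))])
P=np.asarray(im['pixels']).astype(int)
m=((P[...,2]-P[...,0]>60)&(P[...,2]>100)).astype(np.uint8)[130:260,230:320];print(cv2.boundingRect(cv2.findNonZero(m)))
print(P[140:175,276].tolist()[::3])
```

```text
[array([530.3,  41. ]), array([591.6,  58.6]), array([558.9,  58.1]), array([563.6,  41.7])]
[array([515.2,  37.5]), array([598.8,  61.4]), array([550.1,  75. ]), array([565.1,  22.1])]
(0, 0, 90, 130)
[[189, 223, 238], [195, 226, 240], [189, 224, 240], [44, 62, 85], [54, 74, 109], [98, 142, 214], [100, 143, 214], [100, 143, 214], [99, 141, 212], [53, 71, 103], [29, 28, 28], [25, 26, 25]]
```

Emit:
drive_tool:
  commands:
    - [0.5, [0.003, 0.0, 0.04], 0]
    - [0.5, [0.003, 0.0, 0.08], 0]
    - [0.5, [0.003, 0.0, 0.11], 0]
    - [0.5, [0.003, 0.0, 0.132], 0]
    - [0.5, [0.003, 0.0, 0.132], 0]
    - [0.1, [0.003, 0.0, 0.132], 0]
    - [0.1, [0.003, 0.0, 0.132], 0]
    - [0.1, [0.003, 0.0, 0.132], 0]
    - [0.1, [0.003, 0.0, 0.132], 0]
    - [0.1, [0.003, 0.0, 0.132], 0]
  grip_force: 50

```text
time_s: 6.5
ee_pos: [558.0, 49.2, 71.1]
tcp_rot: [0.991, 0.137, 0.001, 0.0]
contact_force: [-1.1, -0.6, 6.0]
finger_gap: 0.199
gripper_force: 50.0
```

Emit:
drive_tool:
  commands:
    - [0.1, [0, 0, -0.02], 0]
    - [0.1, [0, 0, -0.05], 0]
    - [0.1, [0, 0, -0.09], 0]
    - [0.1, [0, 0, -0.13], 0]
    - [0.1, [0, 0, -0.13], 0]
    - [0.1, [0, 0, -0.13], 0]

```text
time_s: 7.0
ee_pos: [557.9, 49.2, 201.8]
tcp_rot: [0.991, 0.137, 0.002, 0.001]
contact_force: [-0.9, 0.3, -2.0]
finger_gap: 0.197
gripper_force: 50.0
```

Run:
```python
from h import *
st=env.read_state();print(st['ee_pos'],st['q'],to([455,173,200],-.215))
```

```text
[557.9440464  49.1612208 201.7545322] [-1.21279827e-01  4.17152378e-01  1.44878568e+00  7.20990622e-06
  1.27119422e+00  1.17554206e+00] (array([-0.0656, -0.1471,  0.0012]), np.float64(-1.082))
```

Emit:
drive_tool:
  commands:
    - [0.1, [-0.066, -0.147, 0], -1.082]
    - [0.1, [-0.066, -0.147, 0], -1.082]
    - [0.1, [-0.066, -0.147, 0], -1.082]
    - [0.1, [-0.066, -0.147, 0], -1.082]
    - [0.1, [-0.066, -0.147, 0], -1.082]
    - [0.1, [-0.066, -0.147, 0], -1.082]
    - [0.1, [-0.066, -0.147, 0], -1.082]
    - [0.1, [-0.066, -0.147, 0], -1.082]
    - [0.1, [-0.066, -0.147, 0], -1.082]
    - [0.1, [-0.066, -0.147, 0], -1.082]
    - [0.1, [-0.066, -0.147, 0], -1.082]

```text
time_s: 7.92
ee_pos: [453.5, 172.8, 198.6]
tcp_rot: [0.78, 0.626, -0.001, -0.001]
contact_force: [-0.4, -0.3, -0.9]
finger_gap: 0.196
gripper_force: 50.0
```

Run:
```python
from h import *
im=shot('wrist');P=np.asarray(im['pixels']);print(env.read_state()['ee_pos'])
for n,y in(('r',-65),('l',65)): print(n,proj(im,ext(-72,y,70)).round(0))
cv2.imwrite('pics/w2.png',P)
```

```text
[453.59629726 172.79716821 198.85149944]
r [274. 138.]
l [225. -23.]
```

View pics/w2.png

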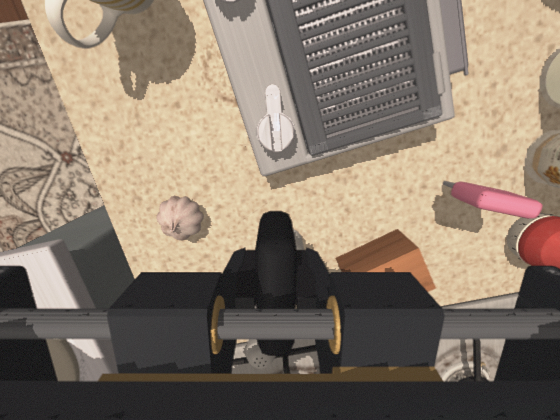

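The lid is shut. The right clamp head is at (276,133) with its tongue up to (273,87). I'll enlarge it for the slot direction.

Run:
```python
from h import *
P=cv2.imread('pics/w2.png')[75:165,230:320]
cv2.imwrite('pics/c2.png',cv2.convertScaleAbs(cv2.resize(P,None,fx=6,fy=6,interpolation=cv2.INTER_CUBIC),alpha=1,beta=-40))
```

```text
(no output)
```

View pics/c2.png

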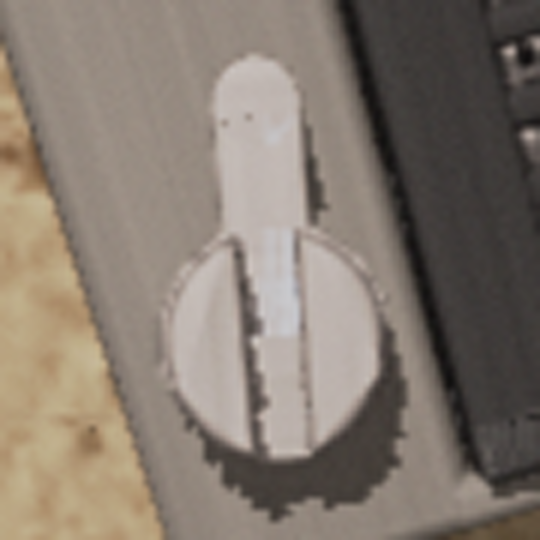

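Run:
```python
from h import *
im=shot('wrist')
C=lambda x,y,z=70:plane(im,230+(x+.5)/6-.5,75+(y+.5)/6-.5,z)
for a,b in(((236,243),(255,455)),((298,235),(312,445)),((267,239),(284,450))):
    d=C(*a)-C(*b);print(np.arctan2(d[1],d[0]))
d=C(258,55,58)-C(276,345,58);print('tongue',np.arctan2(d[1],d[0]))
c=C(276,345);print('head',c,np.linalg.norm(C(172,345)-C(380,345)),'nominal',ext(-72,-65,70))
for p in((c[0],c[1],140),(ext(-72,-65,70)[0],ext(-72,-65,70)[1],140)): print(to(p,1.40-np.pi/2))
```

```text
1.441090826834411
1.4275114021304018
1.436844585622105
tongue 1.4178837518516878
head [467.69609517 237.84344498  70.        ] 31.512525441317738 nominal [465.17829282 233.022038    70.        ]
(array([ 0.0666, -0.0003,  0.059 ]), np.float64(-0.047))
(array([ 0.0613, -0.0017,  0.059 ]), np.float64(-0.047))
```

Emit:
drive_tool:
  commands:
    - [0.1, [0.03, -0.001, 0.02], -0.077]
    - [0.1, [0.066, -0.001, 0.04], -0.077]
    - [0.1, [0.066, -0.001, 0.057], -0.077]
    - [0.1, [0.066, -0.001, 0.059], -0.077]
    - [0.1, [0.066, -0.001, 0.059], -0.077]
    - [0.1, [0.066, -0.001, 0.059], -0.077]

```text
time_s: 8.52
ee_pos: [467.4, 237.1, 141.5]
tcp_rot: [0.755, 0.656, 0.0, 0.0]
contact_force: [0.5, -0.2, -0.5]
finger_gap: 0.204
gripper_force: 50.0
```

Run:
```python
from h import *
print(env.read_state()['ee_pos'],to([467.0,237.5,120],1.43-np.pi/2))
a=shot('wrist')['pixels'][130:270,200:350];b=shot('scene')['pixels'][150:260,185:325]
o=np.zeros((440,800,3),np.uint8);o[:420,:400]=cv2.resize(np.asarray(a),(400,373)).repeat(1,0)[:373].__class__((373,400,3),np.uint8).repeat(1,0)[:0].sum() if 0 else 0
o[:373,:400]=cv2.resize(np.asarray(a),(400,373));o[:314,400:]=cv2.resize(np.asarray(b),(400,314));cv2.imwrite('pics/c3.png',o)
```

```text
[467.41358853 237.05029848 141.51566383] (array([ 0.0004, -0.0005,  0.0215]), np.float64(0.001))
```

View pics/c3.png

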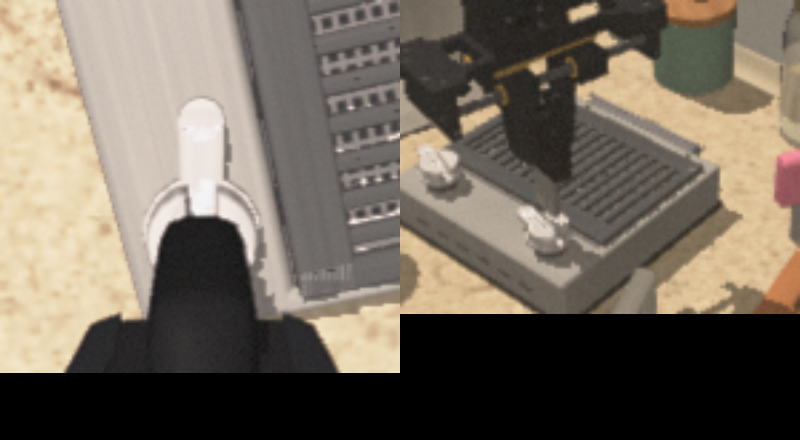

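The handle is centred on the slot, at (200,215) in the left crop. I'll descend gently.

Emit:
drive_tool:
  commands:
    - [0.1, [0.0, 0, 0.008], 0]
    - [0.1, [0.0, 0, 0.012], 0]
    - [0.1, [0.0, 0, 0.015], 0]
    - [0.1, [0.0, 0, 0.018], 0]
    - [0.1, [0.0, 0, 0.02], 0]
    - [0.1, [0.0, 0, 0.02], 0]

```text
time_s: 9.12
ee_pos: [466.9, 237.5, 120.3]
tcp_rot: [0.754, 0.657, -0.0, -0.0]
contact_force: [0.2, -0.5, -1.2]
finger_gap: 0.197
gripper_force: 50.0
```

Emit:
drive_tool:
  commands:
    - [0.1, [0, 0, 0.001], 0.12]
    - [0.1, [0, 0, 0.001], 0.24]
    - [0.1, [0, 0, 0.001], 0.36]
    - [0.1, [0, 0, 0.001], 0.48]
    - [0.1, [0, 0, 0.001], 0.6]
    - [0.1, [0, 0, 0.001], 0.72]
    - [0.1, [0, 0, 0.001], 0.84]
    - [0.1, [0, 0, 0.001], 0.96]
    - [0.1, [0, 0, 0.001], 1.08]
    - [0.1, [0, 0, 0.001], 1.18]
    - [0.1, [0, 0, 0.001], 1.24]
    - [0.1, [0, 0, 0.001], 1.28]
    - [0.1, [0, 0, 0.001], 1.28]

```text
time_s: 10.2
ee_pos: [467.4, 237.3, 119.9]
tcp_rot: [0.997, 0.076, 0.0, 0.0]
contact_force: [1.5, -2.8, -1.5]
finger_gap: 0.199
gripper_force: 50.0
```

Run:
```python
from h import *
st=env.read_state();print(st['ee_pos'],st['wrist_torque'],st['q'][5],to(st['ee_pos'],.156-np.pi/2))
```

```text
[467.43662543 237.29005639 119.86804486] [-0.44760199 -0.14641869  0.05186747] 1.666032689288324 (array([0., 0., 0.]), np.float64(-0.004))
```

Emit:
drive_tool:
  commands:
    - [0.1, [0, 0, 0], 0.06]
    - [0.1, [0, 0, 0], 0.1]
    - [0.1, [0, 0, 0], 0.1]

```text
time_s: 10.45
ee_pos: [467.4, 237.3, 119.8]
tcp_rot: [1.0, 0.026, 0.0, 0.0]
contact_force: [2.4, -2.6, -1.2]
finger_gap: 0.197
gripper_force: 50.0
```

Run:
```python
from h import *
st=env.read_state();print(st['ee_pos'],st['wrist_torque'],st['q'][5],to(st['ee_pos'],.156-np.pi/2))
```

```text
[467.37412147 237.32231378 119.84699645] [-0.57280042 -0.10878079  0.05484183] 1.7647327507418962 (array([0., 0., 0.]), np.float64(-0.103))
```

```bash
cat > tg.py <<'E'
from h import *
import sys
# brightness of the tongue (36 mm from the axis) against clamp angle, from the wrist/scene/top views
for n in sys.argv[1:]:
    im=shot(n);P=cv2.GaussianBlur(np.asarray(im['pixels']),(3,3),0)
    for s,y in(('R',-65),('L',65)):
        o=[]
        for a in np.arange(0,1.71,.1):
            u,v=proj(im,ext(-72+36*np.sin(a),y+36*np.cos(a),59)).round().astype(int)
            o.append(int(P[v,u].mean()) if 0<=u<560 and 0<=v<420 else -1)
        print(n,s,o)
E
python3 tg.py scene top wrist
```

```text
scene R [164, 163, 161, 139, 103, 85, 86, 87, 87, 86, 86, 105, 117, 117, 120, 119, 84, 69]
scene L [183, 184, 206, 210, 212, 203, 193, 181, 157, 116, 100, 105, 94, 95, 96, 94, 94, 95]
top R [104, 117, 143, 150, 150, 153, 154, 155, 155, 156, 156, 156, 156, 157, 157, 156, 156, 156]
top L [144, 143, 179, 200, 198, 167, 137, 121, 74, 79, 85, 85, 85, 84, 84, 83, 83, 84]
wrist R [209, 206, 211, 207, 207, 206, 206, 203, 208, 186, 132, 118, 152, 153, 155, 148, 70, 70]
wrist L [219, 220, 240, 245, 245, 206, 196, 214, 214, 184, 120, 121, 123, 122, 122, 122, 122, 122]
```

Run:
```python
from h import *
a=np.asarray(shot('wrist')['pixels'])[90:270,150:400];b=np.asarray(shot('scene')['pixels'])[180:250,185:285]
o=np.zeros((320,800,3),np.uint8)
o[:288,:400]=cv2.resize(a,(400,288));o[:280,400:]=cv2.resize(b,(400,280),interpolation=cv2.INTER_CUBIC);cv2.imwrite('pics/c4.png',o)
```

```text
(no output)
```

View pics/c4.png

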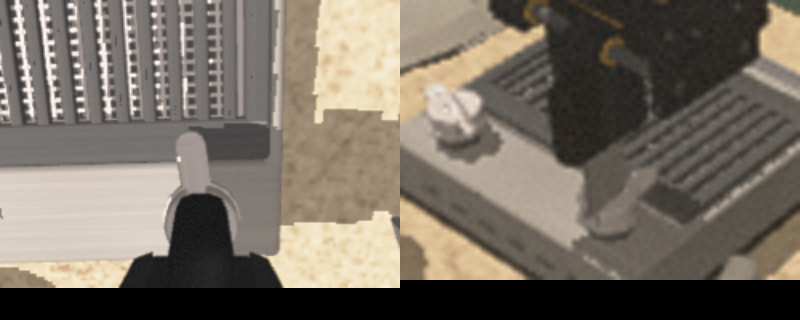

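The tongue lies over the lid's edge, at (190,160) in the left crop, nearly at its stop. I'll give it a little more turn, unwind and lift.

Emit:
drive_tool:
  commands:
    - [0.1, [0, 0, 0], 0.08]
    - [0.1, [0, 0, 0], 0.1]
    - [0.1, [0, 0, 0], 0.1]
    - [0.1, [0, 0, 0], 0.1]

```text
time_s: 11.03
ee_pos: [467.3, 237.4, 119.8]
tcp_rot: [1.0, -0.022, 0.0, 0.0]
contact_force: [1.4, -4.4, 0.9]
finger_gap: 0.196
gripper_force: 50.1
```

```bash
python3 - <<'E'
from h import *
st=env.read_state();print(st['ee_pos'],st['wrist_torque'],st['q'][5],to(st['ee_pos'],.156-np.pi/2))
E
python3 tg.py wrist
```

```text
[467.27441999 237.4131714  119.82159035] [-0.99919265 -0.26282478  0.26604095] 1.8624808914141016 (array([0., 0., 0.]), np.float64(-0.201))
wrist R [208, 208, 208, 206, 206, 206, 207, 203, 208, 178, 121, 118, 130, 152, 155, 156, 86, 71]
wrist L [222, 217, 239, 242, 244, 220, 187, 214, 213, 181, 120, 120, 123, 122, 122, 122, 123, 122]
```

Emit:
drive_tool:
  commands:
    - [0.1, [0, 0, 0], -0.1]
    - [0.1, [0, 0, 0], -0.14]
    - [0.1, [0, 0, -0.01], -0.14]
    - [0.1, [0, 0, -0.03], -0.14]
    - [0.1, [0, 0, -0.06], -0.14]
    - [0.1, [0, 0, -0.08], -0.14]
    - [0.1, [0, 0, -0.08], -0.14]

```text
time_s: 11.67
ee_pos: [468.3, 238.5, 204.3]
tcp_rot: [0.999, 0.046, 0.003, -0.001]
contact_force: [-0.2, 0.4, -0.3]
finger_gap: 0.197
gripper_force: 50.0
```

Run:
```python
from h import *
print(to([442.6,302.3,199],-.217))
```

```text
(array([-0.0198, -0.0659,  0.0053]), np.float64(-1.262))
```

Emit:
drive_tool:
  commands:
    - [0.1, [-0.02, -0.066, 0.004], -1.262]
    - [0.1, [-0.02, -0.066, 0.004], -1.262]
    - [0.1, [-0.02, -0.066, 0.004], -1.262]
    - [0.1, [-0.02, -0.066, 0.004], -1.262]
    - [0.1, [-0.02, -0.066, 0.004], -1.262]
    - [0.1, [-0.02, -0.066, 0.004], -1.262]
    - [0.1, [-0.02, -0.066, 0.004], -1.262]
    - [0.1, [-0.02, -0.066, 0.004], -1.262]
    - [0.1, [-0.02, -0.066, 0.004], -1.262]
    - [0.1, [-0.02, -0.066, 0.004], -1.262]
    - [0.1, [-0.02, -0.066, 0.004], -1.262]
    - [0.1, [-0.02, -0.066, 0.004], -1.262]
    - [0.1, [-0.02, -0.066, 0.004], -1.262]

```text
time_s: 12.75
ee_pos: [440.8, 301.5, 195.4]
tcp_rot: [0.78, 0.625, -0.0, -0.0]
contact_force: [-0.2, 0.3, -1.6]
finger_gap: 0.197
gripper_force: 50.0
```

Run:
```python
from h import *
im=shot('wrist','w3.png');print(env.read_state()['ee_pos'],proj(im,ext(-72,65,70)),proj(im,ext(-72,-65,70)))
u,v=proj(im,ext(-72,65,70)).astype(int);v-=5;x0,y0=u-45,v-58;print(x0,y0)
P=np.asarray(im['pixels'])[y0:y0+90,x0:x0+90]
o=np.zeros((540,800,3),np.uint8);o[:,:540]=cv2.convertScaleAbs(cv2.resize(P,None,fx=6,fy=6,interpolation=cv2.INTER_CUBIC),alpha=1,beta=-40)
t=np.asarray(shot('top')['pixels'])[220:285,185:295];o[:154,540:]=cv2.resize(t,(260,154))
s=np.asarray(shot('scene')['pixels'])[170:250,180:310];o[160:320,540:]=cv2.resize(s,(260,160));cv2.imwrite('pics/c5.png',o)
```

```text
[440.90126609 301.48923882 195.48046017] [275.48275944 136.97905786] [313.35960526 261.29549782]
230 73
```

View pics/c5.png

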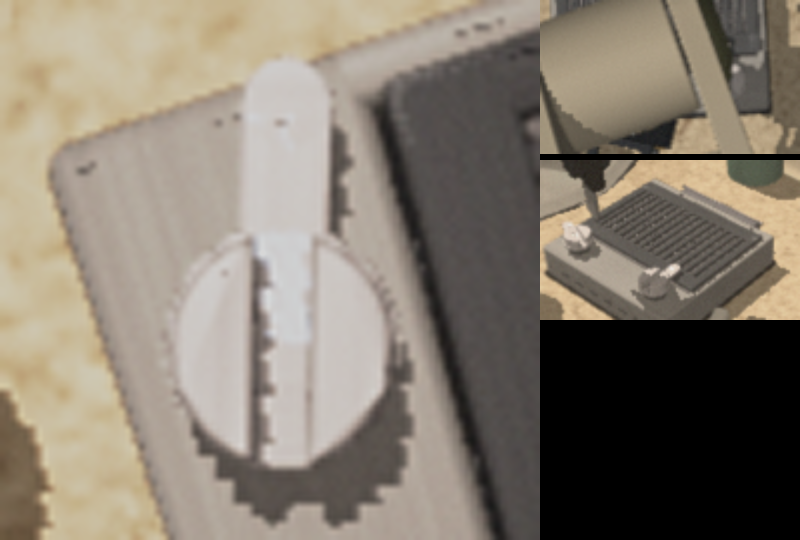

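The right tongue lies over the lid. The left head is at crop (283,351), and its slot's midline runs from (283,243) to (280,456).

Run:
```python
from h import *
im=shot('wrist')
C=lambda x,y,z=70:plane(im,230+(x+.5)/6-.5,73+(y+.5)/6-.5,z)
for a,b in(((250,248),(250,458)),((316,238),(310,455)),((283,243),(280,456))):
    d=C(*a)-C(*b);print(np.arctan2(d[1],d[0]))
d=C(286,58,58)-C(283,351,58);print('tongue',np.arctan2(d[1],d[0]))
c=C(283,351);n=ext(-72,65,70);print('head',c,np.linalg.norm(C(178,351)-C(388,351)),'nominal',n)
for p in(c,n): print(to([p[0],p[1],140],1.34-np.pi/2))
```

```text
1.3493816675809804
1.3312675981472923
1.3400620915375192
tongue 1.3442933566687267
head [456.50601953 367.29006178  70.        ] 31.417147584055872 nominal [454.14159405 362.55269568  70.        ]
(array([0.0676, 0.0009, 0.0556]), np.float64(0.013))
(array([ 0.0625, -0.0004,  0.0556]), np.float64(0.013))
```

Emit:
drive_tool:
  commands:
    - [0.1, [0.03, 0.0005, 0.02], 0.013]
    - [0.1, [0.067, 0.0005, 0.04], 0.013]
    - [0.1, [0.067, 0.0005, 0.055], 0.013]
    - [0.1, [0.067, 0.0005, 0.056], 0.013]
    - [0.1, [0.067, 0.0005, 0.056], 0.013]
    - [0.1, [0.067, 0.0005, 0.056], 0.013]

```text
time_s: 13.45
ee_pos: [456.3, 366.4, 140.9]
tcp_rot: [0.784, 0.621, 0.001, 0.0]
contact_force: [0.3, 0.3, -1.1]
finger_gap: 0.202
gripper_force: 50.0
```

Run:
```python
from h import *
print(env.read_state()['ee_pos'],to([456.2,366.9,120],1.34-np.pi/2))
```

```text
[456.29623226 366.38645119 140.85981561] (array([ 0.0005, -0.0002,  0.0209]), np.float64(0.001))
```

Emit:
drive_tool:
  commands:
    - [0.1, [0.0, 0, 0.008], 0]
    - [0.1, [0.0, 0, 0.012], 0]
    - [0.1, [0.0, 0, 0.015], 0]
    - [0.1, [0.0, 0, 0.018], 0]
    - [0.1, [0.0, 0, 0.02], 0]
    - [0.1, [0.0, 0, 0.02], 0]

```text
time_s: 13.95
ee_pos: [455.8, 366.6, 119.3]
tcp_rot: [0.783, 0.622, -0.0, -0.0]
contact_force: [-0.0, 0.5, -0.9]
finger_gap: 0.199
gripper_force: 50.0
```

Emit:
drive_tool:
  commands:
    - [0.1, [0, 0, 0], 0.12]
    - [0.1, [0, 0, 0], 0.24]
    - [0.1, [0, 0, 0], 0.36]
    - [0.1, [0, 0, 0], 0.48]
    - [0.1, [0, 0, 0], 0.6]
    - [0.1, [0, 0, 0], 0.72]
    - [0.1, [0, 0, 0], 0.84]
    - [0.1, [0, 0, 0], 0.96]
    - [0.1, [0, 0, 0], 1.08]
    - [0.1, [0, 0, 0], 1.18]
    - [0.1, [0, 0, 0], 1.26]
    - [0.1, [0, 0, 0], 1.32]
    - [0.1, [0, 0, 0], 1.36]
    - [0.1, [0, 0, 0], 1.38]
    - [0.1, [0, 0, 0], 1.38]
    - [0.1, [0, 0, 0], 1.38]

```text
time_s: 15.28
ee_pos: [456.0, 366.6, 119.7]
tcp_rot: [1.0, -0.018, 0.0, 0.0]
contact_force: [0.4, -1.5, -1.6]
finger_gap: 0.204
gripper_force: 50.1
```

```bash
python3 - <<'E'
from h import *
st=env.read_state();print(st['ee_pos'],st['wrist_torque'],st['q'][5],to(st['ee_pos'],.156-np.pi/2))
E
python3 tg.py wrist
```

```text
[455.96463398 366.62090059 119.72712172] [-0.43909687  0.09760459  0.25370806] 2.085110484946448 (array([0., 0., 0.]), np.float64(-0.193))
wrist R [121, 119, 120, 119, 119, 119, 119, 117, 121, 107, 86, 71, 119, 151, 149, 149, 87, 69]
wrist L [202, 207, 204, 210, 205, 209, 205, 209, 207, 186, 116, 119, 131, 151, 153, 154, 80, 71]
```

At the stop: torque is 0.25 N m, and both tongues give the same profile. Unwind, lift and return to the block.

Emit:
drive_tool:
  commands:
    - [0.1, [0, 0, 0], -0.1]
    - [0.1, [0, 0, 0], -0.14]
    - [0.1, [0, 0, -0.01], -0.14]
    - [0.1, [0, 0, -0.03], -0.14]
    - [0.1, [0, 0, -0.06], -0.14]
    - [0.1, [0, 0, -0.08], -0.14]
    - [0.1, [0, 0, -0.08], -0.14]

```text
time_s: 15.92
ee_pos: [457.4, 367.8, 205.1]
tcp_rot: [0.999, 0.05, 0.004, -0.002]
contact_force: [-0.7, 0.2, -0.3]
finger_gap: 0.204
gripper_force: 50.0
```

```bash
python3 tg.py wrist
python3 - <<'E'
from h import *
print(to([558,49.2,200],-1.299))
E
```

```text
wrist R [119, 119, 118, 119, 117, 118, 117, 115, 115, 100, 75, 72, 116, 150, 149, 149, 94, 69]
wrist L [202, 203, 202, 205, 203, 205, 205, 206, 199, 164, 109, 115, 216, 240, 241, 242, 82, 88]
(array([0.0688, 0.3267, 0.0018]), np.float64(-0.171))
```

Emit:
drive_tool:
  commands:
    - [0.1, [0.069, 0.327, 0.002], -0.171]
    - [0.1, [0.069, 0.327, 0.002], -0.171]
    - [0.1, [0.069, 0.327, 0.002], -0.171]
    - [0.1, [0.069, 0.327, 0.002], -0.171]
    - [0.1, [0.069, 0.327, 0.002], -0.171]
    - [0.1, [0.069, 0.327, 0.002], -0.171]
    - [0.1, [0.069, 0.327, 0.002], -0.171]
    - [0.1, [0.069, 0.327, 0.002], -0.171]
    - [0.1, [0.069, 0.327, 0.002], -0.171]
    - [0.1, [0.069, 0.327, 0.002], -0.171]
    - [0.1, [0.069, 0.327, 0.002], -0.171]
    - [0.1, [0.069, 0.327, 0.002], -0.171]

```text
time_s: 16.97
ee_pos: [557.3, 49.8, 197.2]
tcp_rot: [0.991, 0.137, -0.0, -0.0]
contact_force: [-0.0, -0.3, -0.9]
finger_gap: 0.197
gripper_force: 50.0
```

Run:
```python
from h import *
print(to([558,49.2,135],-1.299))
```

```text
(array([0.0006, 0.0008, 0.0622]), np.float64(0.002))
```

Emit:
drive_tool:
  commands:
    - [0.1, [0.0005, 0.0007, 0.035], 0]
    - [0.1, [0.0005, 0.0007, 0.06], 0]
    - [0.1, [0.0005, 0.0007, 0.07], 0]
    - [0.1, [0.0005, 0.0007, 0.078], 0]
    - [0.1, [0.0005, 0.0007, 0.085], 0]
    - [0.1, [0.0005, 0.0007, 0.09], 0]
    - [0.1, [0.0005, 0.0007, 0.09], 0]

```text
time_s: 17.55
ee_pos: [558.5, 48.2, 107.6]
tcp_rot: [0.991, 0.136, -0.0, -0.0]
contact_force: [-0.1, 0.2, -0.5]
finger_gap: 0.198
gripper_force: 50.0
```

The tip is about 9 mm below the block's top with no force, so it's in the slot. Down to the shoulder.

Emit:
drive_tool:
  commands:
    - [0.1, [0, 0, 0.015], 0]
    - [0.1, [0, 0, 0.025], 0]
    - [0.1, [0, 0, 0.032], 0]
    - [0.1, [0, 0, 0.036], 0]
    - [0.1, [0, 0, 0.038], 0]
    - [0.1, [0, 0, 0.039], 0]
    - [0.1, [0, 0, 0.039], 0]

```text
time_s: 18.13
ee_pos: [558.3, 47.9, 71.1]
tcp_rot: [0.991, 0.136, -0.0, 0.0]
contact_force: [-13.2, 0.6, 19.6]
finger_gap: 0.199
gripper_force: 50.0
```

Emit:
drive_tool:
  commands:
    - [0.1, [0, 0, -0.0015], 0]
    - [0.4, [0, 0, -0.0015], 0]
    - [0.4, [0, 0, -0.0015], 0]
    - [0.4, [0, 0, -0.0015], 0]
    - [0.4, [0, 0, -0.0015], 0]
    - [0.4, [0, 0, -0.03], 0]
    - [0.4, [0, 0, -0.07], 0]
    - [0.4, [0, 0, -0.11], 0]
    - [0.4, [0, 0, -0.13], 0]
    - [0.4, [0, 0, -0.13], 0]

```text
time_s: 18.97
ee_pos: [560.3, 47.8, 203.6]
tcp_rot: [0.991, 0.136, 0.004, 0.001]
contact_force: [0.5, -0.1, 0.0]
finger_gap: 0.402
gripper_force: 0.0
```

```bash
python3 tg.py top scene
python3 - <<'E'
from h import *
P0=cv2.imread('pics/w1.png').astype(int)
im=shot('wrist');P=np.asarray(im['pixels']).astype(int);print(env.read_state()['ee_pos'])
for Q in(P0,P):
    m=np.zeros(Q.shape[:2],np.uint8);m[145:247,255:305]=Q[145:247,255:305].max(2)<50;print(cv2.boundingRect(cv2.findNonZero(m)))
a=cv2.imread('pics/s.png').astype(int);b=np.asarray(shot('scene')['pixels']).astype(int)
for n,Q in(('before',a),('now',b)):
    m=np.zeros(Q.shape[:2],np.uint8);m[215:265,315:345]=Q[215:265,315:345].max(2)<60;print(n,cv2.boundingRect(cv2.findNonZero(m)),m.sum())
E
```

```text
top R [140, 139, 139, 138, 138, 138, 135, 120, 92, 74, 78, 78, 95, 177, 186, 185, 118, 82]
top L [140, 142, 141, 143, 143, 141, 137, 118, 72, 78, 82, 81, 96, 178, 193, 196, 158, 59]
scene R [164, 164, 164, 157, 152, 106, 105, 121, 130, 112, 101, 107, 134, 203, 220, 211, 123, 73]
scene L [185, 184, 183, 188, 191, 193, 194, 177, 155, 114, 102, 116, 170, 198, 211, 202, 134, 99]
[557.9965443   47.94309428 197.46758303]
(267, 168, 20, 71)
(266, 172, 20, 72)
before (320, 229, 17, 32) 330
now (321, 229, 17, 32) 291
```

Both tongues show near 1.5 rad in the top and scene views. The key's outline is back where it started, and the hand is clear.

```bash
python3 -c "
from station import env
print(env.finish_job())"
```

```text
the job is handed in; nothing more can be done
None
```

I shut the lid, turned both clamps to their stops with the key, put the key back fully down in the block, and handed the job in at about 19 s; no verdict was returned.

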